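Roll the oak roller up to the stop for drilling

ROBOT

A 6-joint arm with a two-finger parallel gripper is mounted at the origin on the work surface. World frame = base frame: x ahead of the robot, y to its left, z up, the work surface at z = 0. Lengths are in mm, angles in rad, forces in N, time in s.
With the tool pointing down it reaches from about 300 to 775 mm from the base axis. Payload 14.6 kg.
Tool frame: the origin (TCP) lies midway between the tips of the shut fingers; the grasp point (between the pads) lies 19 mm behind it; z points along the fingers, y is the line along which they close (so a half turn about z gives the same grasp; the last joint's range is limited). The gripper opens to 94 mm and grips with 3 to 60 N. Pads are 16 mm wide; open, the fingers measure 119 mm over their backs; the gripper's body (75 mm by 177 mm) begins 78 mm behind the grasp point.
Start: joints at [-1.35, 0.3, 1.521, -0, 1.321, -0.067], TCP at [156.107, -527.37, 171.346] pointing down, gripper open.
Joint ranges: [-3.03, 3.03], [-0.79, 2.21], [0.23, 2.52], [-1.04, 4.18], [0, 3.07], [-2.55, 2.55]. Speed limits (rad/s): [2.22, 2.22, 2.57, 3.14, 3.14, 3.14].

INTERFACE

Orientations are given as [roll, pitch, yaw] about the fixed x, y, z axes, in that order (R = Rz(yaw) Ry(pitch) Rx(roll)).
In Python, from cell import manip, camera gives the robot as it stands.
- The arm moves only by the tool move_arm, never from a script. Its arguments are lists of equal length, an entry for each row: "dp": the shift along the world's x, y, z in mm, a list of three; "rotation": the turn, a rotation vector about the world's x, y, z in rad, a list of three; "hand": the opening, from 0 (shut) to 1 (fully open). A call has 1 to 10 rows; each row shifts and turns the commanded pose from where the row before left it; what a row does not reach is not made up. A row lasts 1/8 s, in which the tool goes at most 62.5 mm and 10.7 degrees, less where a joint would pass 70% of its speed; a pose out of reach is approached as far as the arm can. A call with a gripper value outside its range is refused whole. The fingers move at their own pace and stop on an object; "newtons" is the grip in N (left out, the last holds). Time passes only in rows, so rows that do not move let the fingers close. It gives the time, the measured TCP pose, the force, the opening and the grip force at its end, in the units of the state.
- manip.read_state(): the state, without advancing time (a new reading comes with each control period).
- camera(name): name is "scene" or "top" or "wrist"; returns a dict with "image" (400x640x3 uint8, red, green, blue), "fx", "fy", "cx", "cy" (pixels), "R" (3x3) and "t" (3): a world point X has camera coordinates R X + t; the wrist camera has in their place "mount" (4x4, takes a point from camera to tool coordinates, whose origin is the TCP and whose axes are the flange's). Camera axes: x right, y down, z forward; pixel columns grow to the right and rows downward; lengths in mm; the calibration is good to about 2 mm. A picture is of the moment at which its call begins: read the wrist's pose just before it. There is no depth.
- manip.sign_off(): hands the job in; it is judged then, once.
The state is a dict: "clock": time; "joints": joint angles; "qd": joint speeds; "effort": joint torques, N m; "eef_pos": TCP position; "eef_rot": TCP orientation; "wrist_force": force on the tool from outside, world axes, zero at the start; "moment": the same for the moment, N m; "finger_gap": finger opening in mm; "finger_force": force on a finger pad.
Only numpy, scipy, OpenCV 4.12 (cv2) and the standard library are available. Lean on these libraries where they do the work, as an engineer would, in place of code of your own. Each camera call takes 0.05 s, during which the arm holds its last target. There are 200 camera calls.

TASK

A turned oak roller lies at the foot of the sloping drilling cradle: with the fingertips, push it up the slope in one slow, steady push, never letting it run back, until it lies squarely against the aluminium stop bar, and finish while still holding it there with the fingers behind it, ready for drilling. Only push it: do not grip it or lift it off the slope. Do not shove the stop bar out of its setting, and leave everything else on the bench where it is.

Things in the scene. Friction and masses are not known exactly. Their poses are not given: they have to be found in the camera images.
- roller: The roller: a plain turned oak cylinder, waxed (friction about 0.35), 60 mm in diameter, 130 mm long, 0.25 to 0.45 kg, a flush steel bearing in each end. Origin at its centre; y is the cylinder's axis, x and z turn as it rolls. It starts lying across the foot of the cradle's slope, resting against the foot lip, and rolls freely: on the slope only the push keeps it from running back down.
- deck: Sloping deck of the drilling cradle, a fixed wooden ramp 340 mm long, 166 mm wide, at 12 degrees. Origin on its upper surface at the middle of length and width, 62 mm above the bench. x runs up the slope, y across, z square to the surface. A cheek along each side stands 20 mm above the deck; 142 mm lie between the cheeks, so the roller has 6 mm of play at each end.
- stop_face (a point): Aluminium stop bar across the deck, 138 mm long, 22 mm thick, top 41 mm above the deck. The point is mid-length on its face towards the roller, 30 mm above the deck (the height of the roller's axis); axes as the deck's. Clamped 60 to 140 mm up the slope from the deck's middle, it slides if pushed with more than about 45 N. The roller touches it with its centre 30 mm down the slope from this point.
- foot_lip (a point): Top of the low lip across the foot end of the deck: 8 mm high above the deck, 12 mm thick along the slope, 36 mm above the bench; the point is mid-length and mid-thickness. It keeps the roller from leaving the deck; the roller's centre starts about 27 mm up the slope from it, so a fingertip must be above the lip to reach the middle height of the roller's lower side
- sleeve: Bystander: steel sleeve standing on end beside the cradle, 40 mm outside, 45 mm tall; origin at the centre of its underside
- offcut: Bystander: oak offcut 110 x 45 x 28 mm lying beside the cradle; origin at the centre of its underside
- legblank: Bystander: square oak chair-leg blank about 310 x 50 x 50 mm lying on the bench at the robot's left; origin under the centre of its thick part
- glue: Bystander: white glue bottle, 60 mm across, 170 mm tall, at the robot's right; origin at the centre of its underside
- drill: Bystander: cordless drill standing on its battery at the back right, about 200 mm tall; origin at the centre of its underside
- screwdriver: Bystander: screwdriver lying at the back left; origin at the middle of its underside
- tape: Bystander: black tape measure 70 x 40 x 65 mm standing at the robot's right; origin at the centre of its underside
Mind the look-alikes: they are no part of the job. Leave any orange, pink or purple look-alike of the roller alone.

How it is judged (in metres and radians):
On the way, in this order (a step that is already met when the one before it is completed fails the run):
1. the roller has left the foot of the slope, pushed by the fingers (x of roller in the frame of deck above -0.09 m and contact force between roller and the fingers above 0.1 N).
2. the roller has come up against the stop bar (x of roller in the frame of stop_face above -0.0335 m), for 0.2 s.
At the end, for the whole second after the job is handed in: The roller lies on the deck square to the slope (within 0.06 rad), against the stop bar (gap under 4 mm), at rest, and the fingers are still pressing on it with at least 0.2 N and under 40 N; the stop bar is within 6 mm of where it was (x of roller in the frame of stop_face above -0.034 m and angle between the y axis of roller and the y axis of deck, either way round below 0.06 rad and z of roller in the frame of deck between 0.024 and 0.036 m and contact force between roller and the fingers between 0.2 and 40 N and linear speed of roller below 0.02 m/s and distance of stop_face from where it was at the start of the episode below 0.006 m); the arm keeps its last pose, push and grip.
It fails at once if the roller runs faster than 0.25 m/s (it was knocked, or ran back about 3 cm or more down the slope) (linear speed of roller above 0.25 m/s).
It fails at once if the roller is lifted more than 12 mm off the deck (z of roller in the frame of deck above 0.042 m).
It fails at once if the stop bar is shoved more than 6 mm out of its setting (distance of stop_face from where it was at the start of the episode above 0.006 m).
It fails at once if a bystander is moved more than 20 mm or tipped over (distance of any of sleeve, offcut, legblank, glue, drill, screwdriver, tape from where it was at the start of the episode above 0.02 m or angle between any of sleeve, glue, drill, tape's own z axis and vertical above 0.4 rad).
It also fails if it takes over 38 s, if anything falls off the work surface, if the arm or the gripper's body presses on something with over 40 N, if the wrist force passes 120 N, or if a joint passes its speed limit or range.

## Working session

There is one attempt and no reset: what is moved stays moved. The work goes in short steps, Python scripts to look and compute and a tool call to move; the robot and the scene stay as the last step left them, time stands still between calls to the robot, and variables do not carry over. Pictures are saved under pics/ and viewed, at most 10 in all, crops included, and the job is handed in when it is done.

Besides the shell and the picture viewer there is one more tool, called after ">>>" by a JSON object that holds its "method" and its "body", one argument or row to a line. move_arm: Moves the arm, as the interface text tells. Its arguments: {"type":"object","properties":{"dp":{"type":"array","items":{"type":"array","items":{"type":"number"}}},"rotation":{"type":"array","items":{"type":"array","items":{"type":"number"}}},"hand":{"type":"array","items":{"type":"number"}},"newtons":{"type":"number"}},"required":["dp","rotation","hand"]}

```bash
ls; mkdir -p pics
python3 - <<'E'
from cell import manip, camera
import cv2, pickle
s=manip.read_state(); print({k:s[k] for k in ("clock","eef_pos","eef_rot","wrist_force","finger_gap")})
d={}
for n in ("scene","top"):
    c=camera(n); d[n]=c; cv2.imwrite(f"pics/{n}0.png",c["image"][:,:,::-1]); print(n,c["fx"],c["cx"],c["cy"],c["R"],c["t"])
pickle.dump(d,open("cams.pkl","wb"))
E
```

```text
pics
{'clock': 0.0, 'eef_pos': array([ 156.04354148, -527.0813359 ,  170.76932336]), 'eef_rot': array([-3.14043068e+00, -7.70973385e-05,  2.87810492e-01]), 'wrist_force': array([ 0.89823271,  0.17432583, -0.23313041]), 'finger_gap': 93.85791977195355}
scene 430.76151877784764 312.4455970889361 200.38055213307254 [[-0.68231609  0.73105453 -0.00200672]
 [ 0.4282157   0.39743935 -0.81158689]
 [-0.59251672 -0.5546181  -0.58422829]] [ 403.73580848 -146.30703134 1633.65327652]
top 363.75127572772755 315.6147136124228 197.67408146859978 [[-1.62617061e-02 -9.99867748e-01  2.08823420e-04]
 [-9.89514260e-01  1.60633401e-02 -1.43539186e-01]
 [ 1.43516848e-01 -2.54082580e-03 -9.89644612e-01]] [  16.41392918  599.38207777 1278.20217451]
```

View pics/scene0.png

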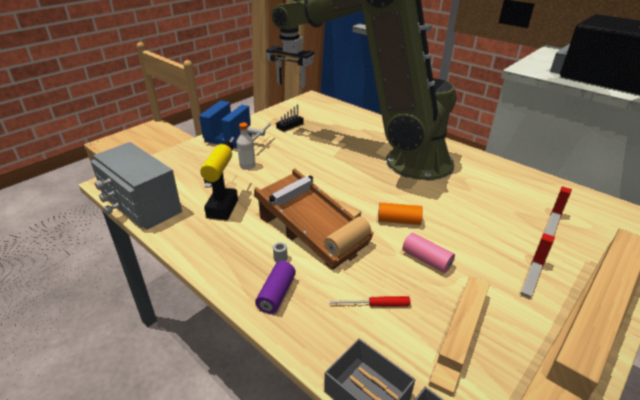

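View pics/top0.png

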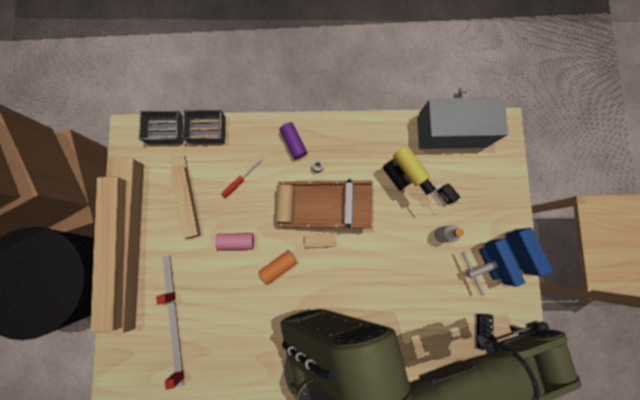

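The scene view shows the tan roller at the low end of the brown cradle at about (348,237). In the top view it is at (285,203), and the stop bar is at (349,203). The slope rises towards the robot's right (-y). The candidate rollers in the top view are:
- tan (285,203)
- pink (234,241)
- orange (277,267)
- purple (293,141)

Only the tan one is oak-coloured and lies on the cradle. I'll confirm it in an enlarged crop.

```bash
cat > h.py <<'E'
import numpy as np, pickle, cv2
d=pickle.load(open("cams.pkl","rb"))
def ray(c,u,v):
    R,t=np.array(c["R"]),np.array(c["t"]); r=R.T@np.array([(u-c["cx"])/c["fx"],(v-c["cy"])/c["fy"],1]); return -R.T@t,r
def onz(c,u,v,z):
    o,r=ray(c,u,v); return o+r*(z-o[2])/r[2]
def proj(c,X):
    p=np.array(c["R"])@np.array(X)+c["t"]; return p[0]/p[2]*c["fx"]+c["cx"],p[1]/p[2]*c["fy"]+c["cy"]
E
python3 - <<'E'
from h import *
im=d["top"]["image"][:,:,::-1]
a=cv2.resize(im[170:240,260:390],None,fx=6,fy=6,interpolation=cv2.INTER_CUBIC)
cv2.imwrite("pics/crop.png",a)
c=d["top"]
hsv=cv2.cvtColor(d["top"]["image"],cv2.COLOR_RGB2HSV)
for u in range(268,380,2): print(u,hsv[203,u],end=' ')
E
```

```text
268 [ 22  74 179] 270 [ 21  72 181] 272 [ 22  71 180] 274 [ 19  83 150] 276 [ 17 103 121] 278 [ 15 108 144] 280 [ 16 103 163] 282 [ 17 101 174] 284 [ 17  99 178] 286 [ 17  96 178] 288 [ 16 101 171] 290 [ 16 106 152] 292 [ 14 118 121] 294 [ 12 143 127] 296 [ 12 137 143] 298 [ 12 141 143] 300 [ 12 141 143] 302 [ 12 141 143] 304 [ 12 141 143] 306 [ 12 139 145] 308 [ 12 142 144] 310 [ 12 138 146] 312 [ 11 137 147] 314 [ 12 142 145] 316 [ 12 139 147] 318 [ 12 140 146] 320 [ 12 137 147] 322 [ 12 138 148] 324 [ 12 141 145] 326 [ 12 136 148] 328 [ 12 138 148] 330 [ 12 140 146] 332 [ 12 139 147] 334 [ 12 141 147] 336 [ 12 140 148] 338 [ 11 137 141] 340 [ 12 142 138] 342 [ 11 147 109] 344 [ 10  88 101] 346 [  5  18 160] 348 [  0  13 172] 350 [  0  12 170] 352 [  5  33 132] 354 [ 12 137 141] 356 [ 12 141 141] 358 [ 12 142 140] 360 [ 12 144 140] 362 [ 12 141 141] 364 [ 12 140 140] 366 [ 12 141 141] 368 [ 12 142 140] 370 [ 12 143 137] 372 [ 16  99 152] 374 [ 21  78 176] 376 [ 21  74 179] 378 [ 21  75 180]
```

View pics/crop.png

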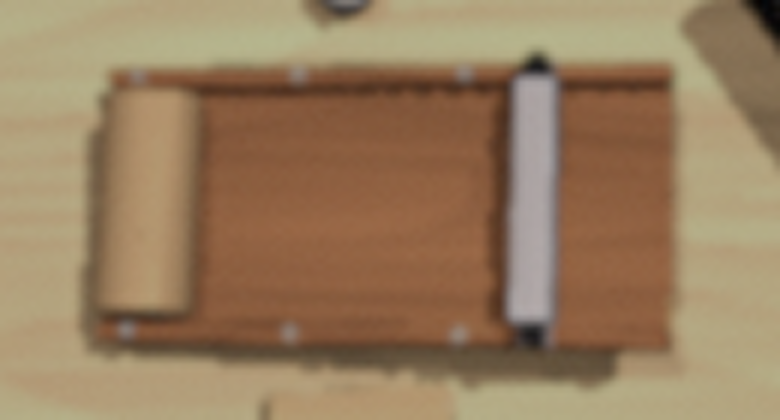

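The crop confirms it: an oak roller across the foot of the brown deck, with corners at about (113,90), (199,90), (190,313) and (100,310) in the crop. The silver stop bar runs at U≈510–555, and the deck corners are at about (110,70), (670,66), (668,347) and (97,345).

Run:
```python
from h import *
c=d["top"]
P=lambda U,V,z: onz(c,(U+.5)/6-.5+260,(V+.5)/6-.5+170,z)
np.set_printoptions(precision=1,suppress=True)
co=[P(110,70,46),P(97,345,46),P(670,66,117),P(668,347,117)]
print("cheek corners foot far, foot near, top far, top near");print(np.array(co))
foot=(co[0]+co[1])/2; top=(co[2]+co[3])/2; dirn=(top-foot)[:2]; print("len",np.linalg.norm(dirn), "widths",np.linalg.norm(co[0]-co[1]),np.linalg.norm(co[2]-co[3]),"yaw",np.arctan2(dirn[1],dirn[0]))
r=[P(113,90,63),P(199,90,63),P(190,313,63),P(100,310,63)];r=np.array(r);print("roller",r,r.mean(0))
a=(r[0]+r[1]-r[2]-r[3])/2; print("axis",a, np.arctan2(a[1],a[0]),np.linalg.norm(a))
s=np.array([P(512,78,123),P(556,78,123),P(552,322,123),P(506,322,123)]);print("stop",s,s.mean(0))
a=(s[0]+s[1]-s[2]-s[3])/2; print("axis",a, np.arctan2(a[1],a[0]))
# scene check: roller centre proj and sleeve, offcut
print(proj(d["scene"],r.mean(0)),proj(d["scene"],s.mean(0)))
print("sleeve",onz(c,317,167,45),"offcut",onz(c,320,241,28), "drill",onz(c,402,170,0))
```

```text
cheek corners foot far, foot near, top far, top near
[[ 662.   143.2   46. ]
 [ 495.   151.2   46. ]
 [ 645.4 -186.1  117. ]
 [ 484.  -178.8  117. ]]
len 329.98234239100526 widths 167.11894556143685 161.49234207093141 yaw -1.6126195141159305
roller [[646.4 139.7  63. ]
 [645.6  88.2  63. ]
 [511.9  94.5  63. ]
 [514.5 147.6  63. ]] [579.6 117.5  63. ]
axis [132.8  -7.1   0. ] -0.05330447691384292 132.9937334576751
stop [[ 638.7  -94.5  123. ]
 [ 638.3 -119.7  123. ]
 [ 498.8 -113.1  123. ]
 [ 499.2  -87.3  123. ]] [ 568.7 -103.7  123. ]
axis [139.5  -6.9   0. ] -0.04941811236176554
(np.float64(346.52789358945574), np.float64(235.71257728839407)) (np.float64(292.17320844725157), np.float64(185.67138649501408))
sleeve [713.1  -0.3  45. ] offcut [443.4  -6.6  28. ] drill [ 706.6 -323.     0. ]
```

>>> {"method": "move_arm", "body": {
  "dp": [
    [0,0,60],
    [0,0,60],
    [20,35,20],
    [30,50,0],
    [30,50,0],
    [30,50,0],
    [30,50,0],
    [30,50,0],
    [30,50,0],
    [30,50,0]
  ],
  "rotation": [
    [0,0,0],
    [0,0,0],
    [0,0,0.1],
    [0,0,0.1],
    [0,0,0.1],
    [0,0,0.1],
    [0,0,0.1],
    [0,0,0.1],
    [0,0,0.1],
    [0,0,0.1]
  ],
  "hand": [0.65,0.65,0.65,0.65,0.65,0.65,0.65,0.65,0.65,0.65]
}}

```text
clock: 1.35
eef_pos: [386.6, -140.5, 311.3]
eef_rot: [3.142, 0.0, 1.091]
wrist_force: [0.4, -0.9, 0.0]
finger_gap: 61.0
finger_force: 0.0
```

>>> {"method": "move_arm", "body": {
  "dp": [
    [28,47,0],
    [28,47,0],
    [28,47,0],
    [28,47,0],
    [28,47,0],
    [28,47,0],
    [28,45,0],
    [0,0,-40],
    [0,0,-40],
    [0,0,0]
  ],
  "rotation": [
    [0,0,0.062],
    [0,0,0.062],
    [0,0,0.062],
    [0,0,0.062],
    [0,0,0.062],
    [0,0,0.062],
    [0,0,0.062],
    [0,0,0],
    [0,0,0],
    [0,0,0]
  ],
  "hand": [0.65,0.65,0.65,0.65,0.65,0.65,0.65,0.65,0.65,0.65]
}}

```text
clock: 2.6
eef_pos: [580.9, 184.4, 228.5]
eef_rot: [-3.136, 0.002, 1.522]
wrist_force: [0.3, -0.4, 0.3]
finger_gap: 61.2
finger_force: 0.0
```

>>> {"method": "move_arm", "body": {
  "dp": [
    [1,3,-40],
    [1,0,-40],
    [0,0,-40],
    [0,0,-30],
    [0,0,-15],
    [0,0,-10],
    [0,0,0],
    [0,0,0]
  ],
  "rotation": [
    [0,0,0],
    [0,0,0],
    [0,0,0],
    [0,0,0],
    [0,0,0],
    [0,0,0],
    [0,0,0],
    [0,0,0]
  ],
  "hand": [0.65,0.65,0.65,0.65,0.65,0.65,0.65,0.65]
}}

```text
clock: 3.6
eef_pos: [584.7, 187.8, 57.5]
eef_rot: [3.14, -0.0, 1.522]
wrist_force: [-0.6, 0.4, 0.2]
finger_gap: 61.1
finger_force: 0.0
```

Run:
```python
from cell import manip, camera
import cv2,numpy as np
print(manip.read_state()["eef_pos"])
w=camera("wrist")["image"];s=camera("scene")["image"]
s=cv2.resize(s[130:290,230:430],(800,640))[:600]
w=cv2.resize(w,(480,300))
cv2.imwrite("pics/s1.png",s[:,:,::-1]);cv2.imwrite("pics/w1.png",w[:,:,::-1])
```

```text
[584.67155789 187.77890458  57.50662294]
```

View pics/s1.png

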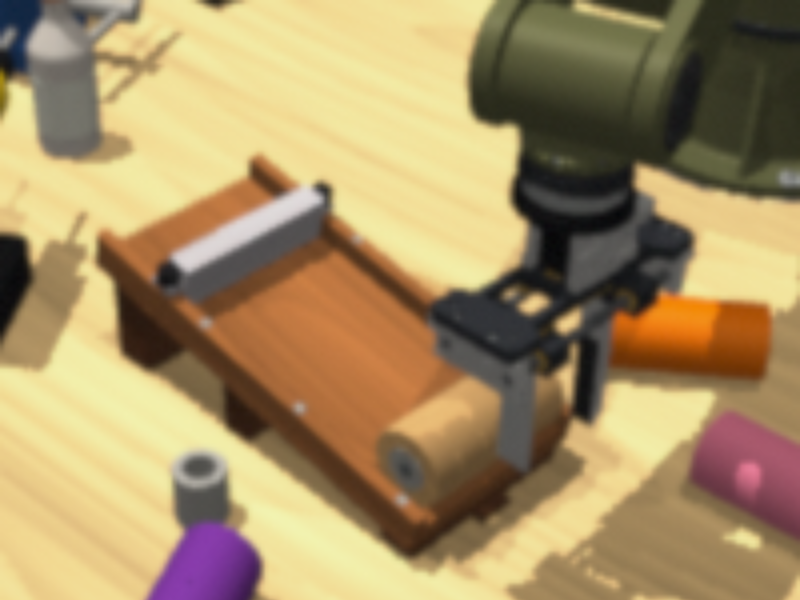

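View pics/w1.png

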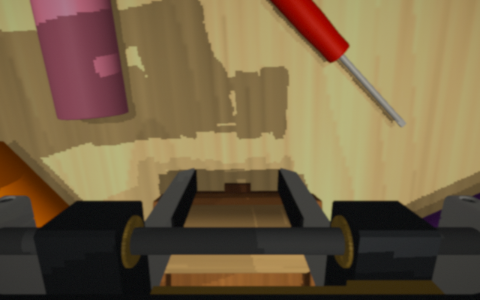

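The scene crop shows both fingers behind the roller and clear of the lip and cheeks, with the finger at about (515,460). The wrist view shows the roller centred between the fingers. I'll lower about 6 mm and ease in.

>>> {"method": "move_arm", "body": {
  "dp": [
    [0,-3,-3],
    [0,-5,-3],
    [0,-5,0],
    [0,-4,0],
    [0,-3,0],
    [0,-2,0],
    [0,-2,0],
    [0,-2,0],
    [0,-2,0]
  ],
  "rotation": [
    [0,0,0],
    [0,0,0],
    [0,0,0],
    [0,0,0],
    [0,0,0],
    [0,0,0],
    [0,0,0],
    [0,0,0],
    [0,0,0]
  ],
  "hand": [0.65,0.65,0.65,0.65,0.65,0.65,0.65,0.65,0.65]
}}

```text
clock: 4.82
eef_pos: [584.1, 159.5, 50.3]
eef_rot: [-3.142, 0.0, 1.522]
wrist_force: [-0.4, -0.3, -0.1]
finger_gap: 61.1
finger_force: 0.0
```

>>> {"method": "move_arm", "body": {
  "dp": [
    [0,-2,0.2],
    [-0.1,-2,0.4],
    [-0.1,-2.5,0.5],
    [-0.1,-3,0.6],
    [-0.1,-3,0.6],
    [-0.1,-3,0.6],
    [-0.2,-3,0.6],
    [-0.2,-3,0.7]
  ],
  "rotation": [
    [0,0,0],
    [0,0,0],
    [0,0,0],
    [0,0,0],
    [0,0,0],
    [0,0,0],
    [0,0,0],
    [0,0,0]
  ],
  "hand": [0.65,0.65,0.65,0.65,0.65,0.65,0.65,0.65]
}}

```text
clock: 5.82
eef_pos: [583.4, 138.2, 55.0]
eef_rot: [3.141, -0.0, 1.522]
wrist_force: [-1.1, 2.7, 5.0]
finger_gap: 61.1
finger_force: 2.8
```

Run:
```python
from cell import manip, camera
import cv2,numpy as np
s=manip.read_state(); print(s["wrist_force"],s["moment"],s["finger_force"],s["eef_pos"])
t=camera("top")["image"];s=camera("scene")["image"]
s=cv2.resize(s[180:270,300:400],None,fx=6,fy=6,interpolation=cv2.INTER_CUBIC)
cv2.imwrite("pics/s2.png",s[:540,:,::-1])
from cell import manip
q=manip.read_state(); print(q["wrist_force"],q["moment"],q["eef_pos"])
```

```text
[-1.1349147   2.66909572  4.9793614 ] [0.42582945 0.00912876 0.04023885] 2.841709745116532 [583.43542748 138.19181208  55.03057109]
[-0.72724227  1.67270484  4.64884972] [ 0.37465586  0.00660199 -0.0073915 ] [583.47064153 138.0523462   55.07920609]
```

View pics/s2.png

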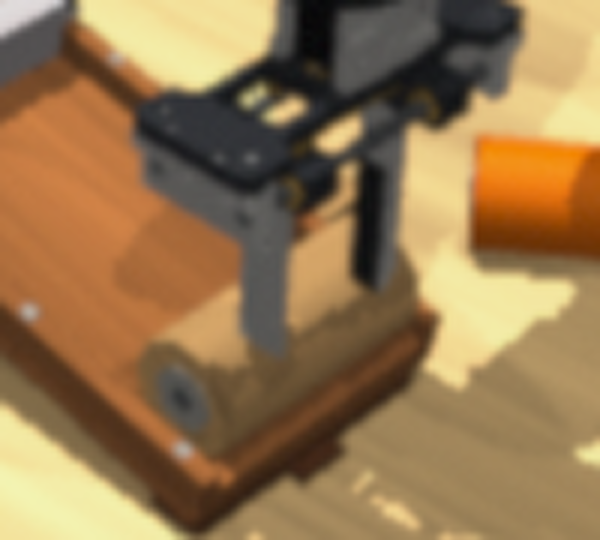

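The crop shows the fingertips at (265,350) and (375,285), on the roller's rear upper side. The bearing at (182,395) has hardly moved. I'll check the finger tip height against the image before going on.

Run:
```python
from h import *
np.set_printoptions(precision=1,suppress=True)
s=d["scene"]
for p in [(583.4,138,55),(623,138,55),(623,146,55),(623,130,55),(623,138,75),(543,138,55),(543,138,75)]:
    u,v=proj(s,p); print(p,((u-300)*6,(v-180)*6))
# roller far-end bearing centre before/after, both at x of far end plane ~645
for (u,v) in [(331.3,246.3),(330.3,245.8)]:
    o,r=ray(s,u,v); print(o+r*(646-o[0])/r[0])
print("roller centre",np.array(proj(s,(579.6,117.5,63))))
```

```text
(583.4, 138, 55) (np.float64(307.964043300565), np.float64(371.51895924887185))
(623, 138, 55) (np.float64(252.2814473935731), np.float64(414.49650453457946))
(623, 146, 55) (np.float64(266.09385459095313), np.float64(422.75960934678216))
(623, 130, 55) (np.float64(238.57467807504668), np.float64(406.2965963001081))
(623, 138, 75) (np.float64(254.00457984977504), np.float64(380.8144739980544))
(543, 138, 55) (np.float64(362.5336357939037), np.float64(329.4004643331094))
(543, 138, 75) (np.float64(365.26936339117515), np.float64(296.223873609066))
[646.  119.4  68.7]
[646.  115.9  68.3]
roller centre [346.5 235.7]
```

>>> {"method": "move_arm", "body": {
  "dp": [
    [0,2,2],
    [0,4,1],
    [0,10,0],
    [0,15,0],
    [0,15,0],
    [0,4,0],
    [0,0,0],
    [0,0,0]
  ],
  "rotation": [
    [0,0,0],
    [0,0,0],
    [0,0,0],
    [0,0,0],
    [0,0,0],
    [0,0,0],
    [0,0,0],
    [0,0,0]
  ],
  "hand": [0.65,0.65,0.65,0.65,0.65,0.65,0.65,0.65]
}}

```text
clock: 6.92
eef_pos: [583.2, 187.8, 57.5]
eef_rot: [-3.142, 0.0, 1.522]
wrist_force: [0.2, -0.6, 0.6]
finger_gap: 61.2
finger_force: 0.0
```

Run:
```python
from h import *
from cell import manip, camera
q=manip.read_state(); print(q["wrist_force"],q["eef_pos"],q["finger_gap"])
s=camera("scene"); im=s["image"]
x,y,z=q["eef_pos"]
im=np.ascontiguousarray(cv2.resize(im[170:280,310:420],None,fx=5.4,fy=5.4,interpolation=cv2.INTER_CUBIC)[:,:,::-1])
for dx in(-38,38):
  for h in (0,20,40):
    u,v=proj(d["scene"],(x+dx,y,z+h)); print(dx,h,(u-310)*5.4,(v-170)*5.4); cv2.circle(im,(int((u-310)*5.4),int((v-170)*5.4)),3,(255,0,0),-1)
cv2.imwrite("pics/s3.png",im)
```

```text
[ 0.17802732 -0.56408146  0.60609516] [583.2204684  187.81983724  57.53221217] 61.22575015624728
-38 0 348.2219226152291 392.3771276704685
-38 20 351.5127991820814 362.1575919609994
-38 40 354.8705815003372 331.3236726055192
38 0 254.64351792420297 468.6179010933927
38 20 257.08749325411986 437.9772725939792
38 40 259.5831822079659 406.68829960443384
```

View pics/s3.png

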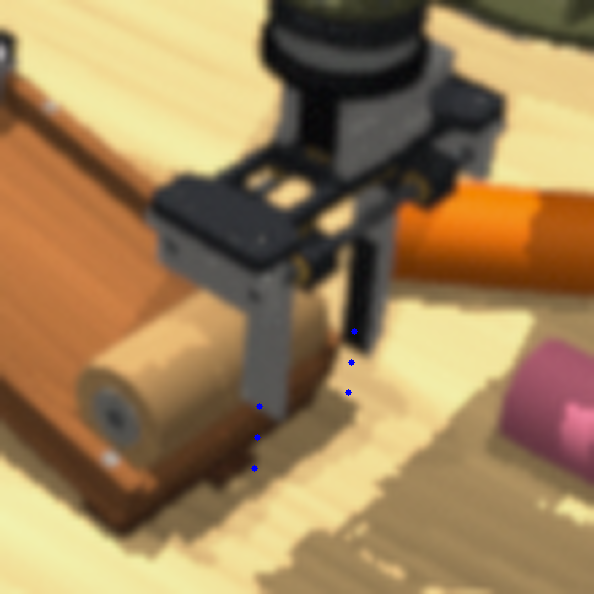

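The overlay shows the real fingertips at (362,350) and (265,412), about 35 mm above the reported TCP at the blue dots. That agrees with the contact-force angle. So I'll command the TCP 40 mm lower, giving tips at z≈51–54, below the roller axis (63) and above the lip (36).

>>> {"method": "move_arm", "body": {
  "dp": [
    [0,0,-15],
    [0,0,-15],
    [0,0,-10],
    [0,-5,0],
    [0,-10,0],
    [0,-8,0],
    [0,-3,0],
    [0,-2,0],
    [0,-2,0]
  ],
  "rotation": [
    [0,0,0],
    [0,0,0],
    [0,0,0],
    [0,0,0],
    [0,0,0],
    [0,0,0],
    [0,0,0],
    [0,0,0],
    [0,0,0]
  ],
  "hand": [0.65,0.65,0.65,0.65,0.65,0.65,0.65,0.65,0.65]
}}

```text
clock: 8.1
eef_pos: [583.3, 158.2, 17.6]
eef_rot: [3.141, -0.0, 1.522]
wrist_force: [0.5, 2.1, 1.2]
finger_gap: 60.7
finger_force: 1.0
```

>>> {"method": "move_arm", "body": {
  "dp": [
    [-0.1,-2,0.4],
    [-0.1,-2,0.4],
    [-0.1,-2.5,0.5],
    [-0.1,-3,0.6],
    [-0.1,-3,0.6]
  ],
  "rotation": [
    [0,0,0],
    [0,0,0],
    [0,0,0],
    [0,0,0],
    [0,0,0]
  ],
  "hand": [0.65,0.65,0.65,0.65,0.65]
}}

```text
clock: 8.72
eef_pos: [582.7, 145.4, 20.1]
eef_rot: [3.142, -0.0, 1.522]
wrist_force: [0.5, 2.0, 1.6]
finger_gap: 61.2
finger_force: 1.3
```

Run:
```python
from h import *
from cell import manip, camera
q=manip.read_state(); print(q["wrist_force"],q["moment"],q["eef_pos"],q["finger_gap"])
im=camera("scene")["image"]
cv2.imwrite("pics/s4.png",cv2.resize(im[170:280,300:410],None,fx=5.4,fy=5.4,interpolation=cv2.INTER_CUBIC)[:,:,::-1])
```

```text
[0.47182048 2.04784268 1.57963157] [ 0.46330895 -0.14877411  0.0400421 ] [582.71008293 145.41448689  20.09507961] 61.228404890055984
```

View pics/s4.png

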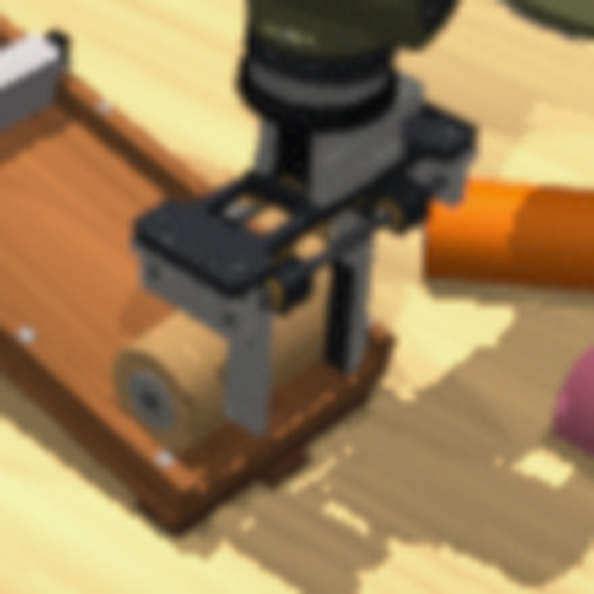

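The roller has moved up about 12 mm with the fingers squarely behind it: bearing at (152,400), tips at (245,430) and (345,370). I'll continue the steady push.

>>> {"method": "move_arm", "body": {
  "dp": [
    [-0.2,-4,0.85],
    [-0.2,-4,0.85],
    [-0.2,-4,0.85],
    [-0.2,-4,0.85],
    [-0.2,-4,0.85],
    [-0.2,-4,0.85],
    [-0.2,-4,0.85],
    [-0.2,-4,0.85],
    [-0.2,-4,0.85],
    [-0.2,-4,0.85]
  ],
  "rotation": [
    [0,0,0],
    [0,0,0],
    [0,0,0],
    [0,0,0],
    [0,0,0],
    [0,0,0],
    [0,0,0],
    [0,0,0],
    [0,0,0],
    [0,0,0]
  ],
  "hand": [0.65,0.65,0.65,0.65,0.65,0.65,0.65,0.65,0.65,0.65]
}}

```text
clock: 10.02
eef_pos: [580.7, 105.3, 28.6]
eef_rot: [-3.142, 0.0, 1.522]
wrist_force: [0.2, 2.3, 1.6]
finger_gap: 61.1
finger_force: 1.3
```

>>> {"method": "move_arm", "body": {
  "dp": [
    [-0.2,-4,0.85],
    [-0.2,-4,0.85],
    [-0.2,-4,0.85],
    [-0.2,-4,0.85],
    [-0.2,-4,0.85],
    [-0.2,-4,0.85],
    [-0.2,-4,0.85],
    [-0.2,-4,0.85],
    [-0.2,-4,0.85],
    [-0.2,-4,0.85]
  ],
  "rotation": [
    [0,0,0],
    [0,0,0],
    [0,0,0],
    [0,0,0],
    [0,0,0],
    [0,0,0],
    [0,0,0],
    [0,0,0],
    [0,0,0],
    [0,0,0]
  ],
  "hand": [0.65,0.65,0.65,0.65,0.65,0.65,0.65,0.65,0.65,0.65]
}}

```text
clock: 11.28
eef_pos: [578.7, 65.4, 37.1]
eef_rot: [-3.142, -0.0, 1.522]
wrist_force: [0.3, 3.0, 2.0]
finger_gap: 61.1
finger_force: 1.3
```

>>> {"method": "move_arm", "body": {
  "dp": [
    [-0.2,-4,0.85],
    [-0.2,-4,0.85],
    [-0.2,-4,0.85],
    [-0.2,-4,0.85],
    [-0.2,-4,0.85],
    [-0.2,-4,0.85],
    [-0.2,-4,0.85],
    [-0.2,-4,0.85],
    [-0.2,-4,0.85],
    [-0.2,-4,0.85]
  ],
  "rotation": [
    [0,0,0],
    [0,0,0],
    [0,0,0],
    [0,0,0],
    [0,0,0],
    [0,0,0],
    [0,0,0],
    [0,0,0],
    [0,0,0],
    [0,0,0]
  ],
  "hand": [0.65,0.65,0.65,0.65,0.65,0.65,0.65,0.65,0.65,0.65]
}}

```text
clock: 12.52
eef_pos: [576.7, 25.4, 45.6]
eef_rot: [3.142, 0.0, 1.522]
wrist_force: [0.4, 1.6, 0.9]
finger_gap: 61.2
finger_force: 1.3
```

>>> {"method": "move_arm", "body": {
  "dp": [
    [-0.2,-4,0.85],
    [-0.2,-4,0.85],
    [-0.2,-4,0.85],
    [-0.2,-4,0.85],
    [-0.2,-4,0.85],
    [-0.2,-4,0.85],
    [-0.2,-4,0.85],
    [-0.1,-3,0.6],
    [-0.1,-2,0.4],
    [-0.1,-2,0.4]
  ],
  "rotation": [
    [0,0,0],
    [0,0,0],
    [0,0,0],
    [0,0,0],
    [0,0,0],
    [0,0,0],
    [0,0,0],
    [0,0,0],
    [0,0,0],
    [0,0,0]
  ],
  "hand": [0.65,0.65,0.65,0.65,0.65,0.65,0.65,0.65,0.65,0.65]
}}

```text
clock: 13.78
eef_pos: [575.0, -9.5, 52.9]
eef_rot: [3.142, -0.0, 1.522]
wrist_force: [-0.3, 2.0, 2.1]
finger_gap: 61.1
finger_force: 1.3
```

Run:
```python
from h import *
from cell import manip, camera
q=manip.read_state(); print(q["wrist_force"],q["moment"],q["eef_pos"])
im=camera("scene")["image"]
cv2.imwrite("pics/s5.png",cv2.resize(im[140:250,250:360],None,fx=5.4,fy=5.4,interpolation=cv2.INTER_CUBIC)[:,:,::-1])
```

```text
[-0.29288353  1.95542876  2.08384848] [ 0.50787857 -0.12400556 -0.00665254] [574.99739852  -9.45131567  52.92752436]
```

View pics/s5.png

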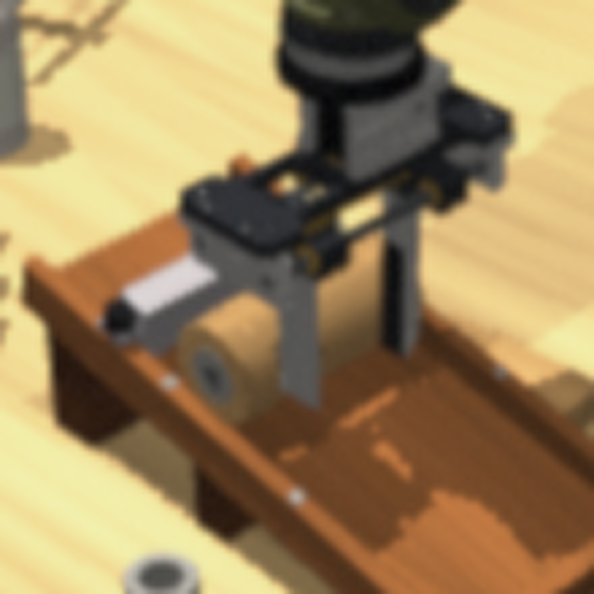

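The roller, with its end face at (212,375), is just short of the stop bar at (135,325), square and with both fingers behind it. I'll close the last ~15 mm in fine steps and watch the force.

>>> {"method": "move_arm", "body": {
  "dp": [
    [-0.1,-2,0.4],
    [-0.1,-2,0.4],
    [-0.1,-2,0.4],
    [0,-1.5,0.3],
    [-0.1,-1.5,0.3],
    [0,-1,0.2]
  ],
  "rotation": [
    [0,0,0],
    [0,0,0],
    [0,0,0],
    [0,0,0],
    [0,0,0],
    [0,0,0]
  ],
  "hand": [0.65,0.65,0.65,0.65,0.65,0.65]
}}

```text
clock: 14.58
eef_pos: [574.6, -19.5, 54.9]
eef_rot: [3.142, 0.0, 1.522]
wrist_force: [-0.1, 2.4, 2.0]
finger_gap: 61.0
finger_force: 1.3
```

>>> {"method": "move_arm", "body": {
  "dp": [
    [0,-1,0.2],
    [-0.1,-1,0.2],
    [0,-1,0.2]
  ],
  "rotation": [
    [0,0,0],
    [0,0,0],
    [0,0,0]
  ],
  "hand": [0.65,0.65,0.65]
}}

```text
clock: 14.95
eef_pos: [574.5, -22.4, 55.5]
eef_rot: [-3.141, 0.0, 1.522]
wrist_force: [-0.7, 2.2, 2.1]
finger_gap: 61.0
finger_force: 1.3
```

>>> {"method": "move_arm", "body": {
  "dp": [
    [0,-1,0.2],
    [0,-1,0.2]
  ],
  "rotation": [
    [0,0,0],
    [0,0,0]
  ],
  "hand": [0.65,0.65]
}}

```text
clock: 15.2
eef_pos: [574.5, -24.4, 55.9]
eef_rot: [-3.142, -0.0, 1.522]
wrist_force: [0.2, 3.1, 1.8]
finger_gap: 61.0
finger_force: 1.3
```

>>> {"method": "move_arm", "body": {
  "dp": [
    [0,-1,0.2]
  ],
  "rotation": [
    [0,0,0]
  ],
  "hand": [0.65]
}}

```text
clock: 15.32
eef_pos: [574.5, -25.4, 56.1]
eef_rot: [-3.142, -0.0, 1.522]
wrist_force: [0.3, 2.6, 1.3]
finger_gap: 61.1
finger_force: 1.3
```

>>> {"method": "move_arm", "body": {
  "dp": [
    [0,-1,0.2]
  ],
  "rotation": [
    [0,0,0]
  ],
  "hand": [0.65]
}}

```text
clock: 15.45
eef_pos: [574.5, -26.4, 56.3]
eef_rot: [3.142, 0.0, 1.522]
wrist_force: [-0.4, 2.2, 1.8]
finger_gap: 61.2
finger_force: 1.3
```

>>> {"method": "move_arm", "body": {
  "dp": [
    [0,-0.7,0.15]
  ],
  "rotation": [
    [0,0,0]
  ],
  "hand": [0.65]
}}

```text
clock: 15.58
eef_pos: [574.5, -27.1, 56.4]
eef_rot: [-3.142, -0.0, 1.522]
wrist_force: [-0.1, 3.7, 1.8]
finger_gap: 61.1
finger_force: 1.7
```

>>> {"method": "move_arm", "body": {
  "dp": [
    [0,-0.7,0.15]
  ],
  "rotation": [
    [0,0,0]
  ],
  "hand": [0.65]
}}

```text
clock: 15.7
eef_pos: [574.4, -27.3, 56.5]
eef_rot: [-3.141, -0.001, 1.522]
wrist_force: [-0.1, 8.8, 1.0]
finger_gap: 61.5
finger_force: 4.2
```

>>> {"method": "move_arm", "body": {
  "dp": [
    [0,-0.7,0.15]
  ],
  "rotation": [
    [0,0,0]
  ],
  "hand": [0.65]
}}

```text
clock: 15.82
eef_pos: [574.3, -27.4, 56.6]
eef_rot: [-3.141, -0.002, 1.522]
wrist_force: [0.2, 12.8, -0.7]
finger_gap: 60.9
finger_force: 6.5
```

The stop was met at y≈-27, with the force rising to about 13 N. I'll hold and check.

>>> {"method": "move_arm", "body": {
  "dp": [
    [0,0,0],
    [0,0,0],
    [0,0,0],
    [0,0,0]
  ],
  "rotation": [
    [0,0,0],
    [0,0,0],
    [0,0,0],
    [0,0,0]
  ],
  "hand": [0.65,0.65,0.65,0.65]
}}

```text
clock: 16.32
eef_pos: [574.3, -27.3, 56.5]
eef_rot: [-3.141, -0.002, 1.522]
wrist_force: [1.1, 9.8, 0.4]
finger_gap: 60.8
finger_force: 5.1
```

Run:
```python
from h import *
from cell import manip, camera
im=camera("scene")["image"]
q=manip.read_state(); print(q["clock"],q["wrist_force"],q["moment"],q["eef_pos"])
cv2.imwrite("pics/s6.png",cv2.resize(im[140:250,250:360],None,fx=5.4,fy=5.4,interpolation=cv2.INTER_CUBIC)[:,:,::-1])
```

```text
16.375 [ 0.258059   10.1529616   0.16382931] [ 1.86482393 -0.11696616  0.15017734] [574.34620148 -27.33917804  56.53734387]
```

View pics/s6.png

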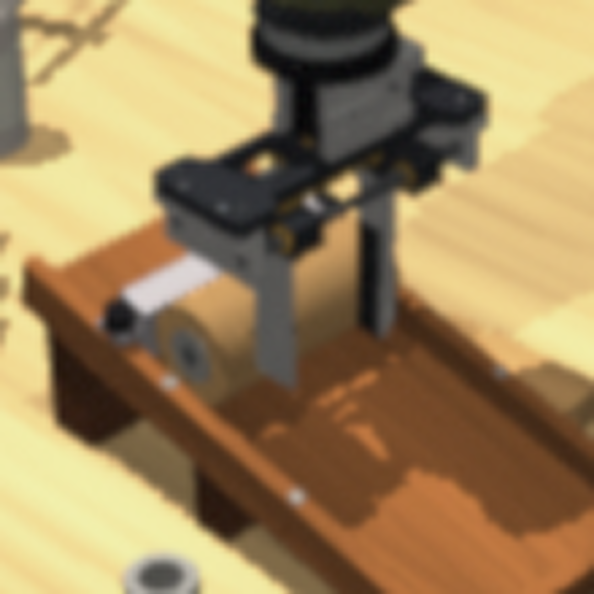

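The roller lies squarely against the stop bar: end face at (190,355), bar still at (120,318). Both fingers are holding it at a steady 10 N, so I'm handing in.

```bash
python3 -c "
from cell import manip
print(manip.sign_off())"
```

```text
the job is handed in; nothing more can be done
None
```

I pushed the roller up the slope until it lay squarely against the stop bar and handed the job in with both fingers still holding it there at about 10 N; before the push, a first try with the fingertips set too high barely moved it and I backed off.

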